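Offer a bun with the tongs over the tea plate

ROBOT

A 6-joint arm with a two-finger parallel gripper is mounted at the origin on the work surface. World frame = base frame: x ahead of the robot, y to its left, z up, the work surface at z = 0. Lengths are in mm, angles in rad, forces in N, time in s.
With the tool pointing down it reaches from about 350 to 875 mm from the base axis. Payload 4.2 kg.
Tool frame: the origin (TCP) lies midway between the tips of the shut fingers; the grasp point (between the pads) lies 19 mm behind it; z points along the fingers, y is the line along which they close (so a half turn about z gives the same grasp; the last joint's range is limited). The gripper opens to 87 mm and grips with 3 to 60 N. Pads are 19 mm wide; open, the fingers measure 117 mm over their backs; the gripper's body (75 mm by 190 mm) begins 51 mm behind the grasp point.
Start: joints at [-1.018, 0.385, 0.008, 0, -1.194, -0.259], TCP at [181.011, -598.193, 222.55] pointing down, gripper open.
Joint ranges: [-3.14, 3.14], [-1.21, 2.06], [-1.07, 1.41], [-3.16, 2.05], [-2.99, -0.16], [-3.1, 3.1]. Speed limits (rad/s): [2.79, 2.79, 3.14, 3.14, 3.14, 3.14].

INTERFACE

Orientations are given as a rotation vector (axis times angle).
In Python, from plant import read_state, capture, camera_info, manip, search_frame, spot_point gives the robot as it stands.
- The arm moves only by the tool inch_along, called as name([rows], argument=value, ...), one row to a line, values as JSON. Schema: {"type":"object","properties":{"offsets":{"type":"array","items":{"type":"array","items":{"type":"number"},"minItems":7,"maxItems":7},"minItems":1,"maxItems":10},"squeeze":{"type":"number"},"only":{"type":"string"},"quiet":{"type":"boolean"},"lines":{"type":"string"}},"required":["offsets"],"additionalProperties":false}. offsets is a list of rows, 1 to 10 of them, each of 7 numbers: the finger opening in mm, then dx, dy, dz in shares of 800 mm (1.0 is 800 mm), then a rotation vector rx, ry, rz in fractions of the full range, 1 being 360 degrees; each row shifts and turns the commanded pose from where the row before left it, along the tool's axes as they then stand; what a row does not reach is not made up. A row lasts 1/10 s, in which the tool goes at most 50 mm and 0.15 rad, less where a joint would pass 70% of its speed; a pose out of reach is approached as far as the arm can. The fingers move at their own pace and stop on an object; squeeze is the grip in N (left out, the last holds). Time passes only in rows, so rows that do not move let the fingers close. The tool returns the time, the measured TCP pose, the force, the opening and the grip force at its end. only (a regular expression) keeps the lines of the reply that match it, lines (a string "A,B") keeps lines A to B, and quiet returns only ok. No shift or turn number may pass 1 either way. Input that does not fit is refused with a message, and nothing moves.
- read_state(): the state, without advancing time (a new reading comes with each control period).
- capture(name): name is "scene" or "top"; returns (picture, depth): 384x512x3 uint8, blue, green, red; 384x512 float32, mm along the optical axis (not along the pixel's ray), 0 where there is no reading.
- camera_info(name): a dict with "fx", "fy", "cx", "cy" (pixels), "T" (4x4, takes a point from camera to world coordinates). Camera axes: x right, y up, looking along -z (the intrinsics and any distortion apply to the point x, -y, -z); pixel columns grow to the right and rows downward; lengths in mm; the calibration is good to about 2 mm. A picture is of the moment at which its call begins. camera_info takes no time and is no camera call.
- manip.finish_job(): hands the job in; it is judged then, once.
Trained networks look in the newest picture that a camera, given by its name, has taken for a name from the list of things; names that differ only in an ending like _2 or _b are one class to them, and where a whole thing is asked for, a point or a joint stands for the part that bears it (a point fixed in the world has none). Each returns a list of dicts, best first, with "score" (0 to 1); they miss things now and then, are a little off and sometimes report something else, mostly with a low value. They report only what shows in the picture. A call takes as long as a camera call. They do not tell look-alikes from the thing itself.
- search_frame(target, camera): "box" ([centre column, centre row, width, height] in pixels, round what is visible of it).
- spot_point(target, camera): "xy" ([column, row] in pixels: a listed point, or the origin of a listed thing).
The state is a dict: "clock": time; "joint_pos": joint angles; "joint_vel": joint speeds; "effort": joint torques, N m; "position": TCP position; "tool_rot": TCP orientation; "force": force on the tool from outside, world axes, zero at the start; "ft_torque": the same for the moment, N m; "finger_gap": finger opening in mm; "gripper_force": force on a finger pad.
Only numpy, scipy, OpenCV 4.12 (cv2) and the standard library are available. Lean on these libraries where they do the work, as an engineer would, in place of code of your own. Each camera call takes 0.05 s, during which the arm holds its last target. There are 200 camera calls.

TASK

It is tea time at the knitting table: take the kitchen tongs up by their arms, close their jaws on the round sugared bun on the platter, and with the tongs alone carry it over to the small empty tea plate. Finish while still holding: keep the bun gripped in the tongs, still, about a hand's breadth (10 cm) above the middle of the tea plate, and do not put it down or let go. Never touch the bun with the gripper itself, and leave the other pastries, the dishes, the book, the bowl and the scissors where they are.

Things in the scene. Friction and masses are not known exactly. Their poses are not given: they have to be found in the camera images.
- tongs: Steel kitchen tongs on their side, 193 mm long, 24 mm high, about 100 g. Origin: on the underside midway between the grips; x towards the jaws, y across (arms open and close along y), z up. Hinge at x = -70 mm, jaws x = 65 to 107. Each arm has a teal grip, x = -25 to 25, z = 2 to 22, with a 38 mm finger hold between 2 mm lips; 60 mm over both holds when open. Balanced within 10 mm of the origin.
- tongs_grip (a point): Point midway between the two teal grips, 12 mm above the underside. A hinge spring holds the arms open (let go, they spring open): squeezed here they begin to move at about 5 N and need about 7 N to reach the bun. Width over the grips and gap inside the jaws: 60 and 77 mm open, 55 and 65 mm, 44 and 48 mm (on the bun).
- tongs_bite (a point): Point midway between the two slightly cupped jaws, where an item is held: 85 mm ahead (x) of tongs_grip, at the same height. The jaws are 24 mm high and move 2.2 times as far as the grips.
- bun: Round golden-brown bun with white sugar pearls on top, rigid, about 45 g, 48 mm in diameter at its widest (from 9 to 22 mm above its base), 38 mm high, standing on the platter. Origin: centre of its underside; z up.
- bun_mid (a point): Centre of the bun at its widest height, 16 mm above its underside.
- platter: Oblong brown platter with a pale green glazed middle, 110 mm (x) by 270 mm (y), loose, 0.8 kg; floor 9 mm, rim 12 mm high. Origin: centre of its underside. Three pastries (bun, tart, cake, in any order) stand on it in a row along y, 80 to 96 mm apart. At yaw 0 its long side faces the robot.
- tart: Round fruit tartlet, yellow with a red berry, 50 mm in diameter, 26 mm high, on the platter; leave it. Origin: centre of its underside.
- cake: Square chocolate cake with pink icing, 38 by 38 mm, 25 mm high, on the platter; leave it. Origin: centre of its underside.
- tea_plate: Small empty round white plate, 150 mm in diameter, 16 mm high at the rim, loose. Origin: centre of its underside.
- book: Closed blue book lying flat, 135 by 205 by 44 mm, 0.7 kg; leave it. Origin: centre of its underside.
- bowl: Small white pottery bowl with beads in it, 100 mm in diameter, 50 mm high; leave it. Origin: centre of its underside.
- scissors: Scissors with teal handles lying flat, about 155 mm long and 12 mm high, blades to its +x; leave them. Origin: on the table near the pivot.
- tongs_left (a joint): Hinge of the arm on the +y side of the tongs: 0 = fully open, grows to 0.22 rad (shut) as it is squeezed; about 0.11 on the bun.
- tongs_right (a joint): Hinge of the arm on the -y side of the tongs: the same.
Mind the look-alikes: they are no part of the job. Leave any green or purple look-alike of the bun alone. Of the things that look like the tea_plate, the larger one is meant.

How it is judged:
By the outcome, as a careful person would: the job done as asked, in the order asked, and still so for the second after the job is handed in, while the arm keeps its last pose, push and grip.
It also fails if it takes over 51 s, if anything falls off the work surface, if the arm or the gripper's body presses on something with over 40 N, if the wrist force passes 120 N, or if a joint passes its speed limit or range.

## Working session

There is one attempt and no reset: what is moved stays moved. The work goes in short steps, Python scripts to look and compute and a tool call to move; the robot and the scene stay as the last step left them, time stands still between calls to the robot, and variables do not carry over. Pictures are saved under pics/ and viewed, at most 10 in all, crops included, and the job is handed in when it is done.

```bash
ls; mkdir -p pics; cat > h.py <<'E'
import numpy as np, cv2
from plant import read_state, capture, camera_info, manip, search_frame, spot_point
def px2w(cam,u,v,z=None,depth=None):
    c=camera_info(cam);T=np.array(c["T"])
    K=np.array([[c["fx"],0,c["cx"]],[0,c["fy"],c["cy"]],[0,0,1.]])
    d=np.array(c.get("dist",c.get("distortion",[0,0,0,0,0.])),float)
    p=cv2.undistortPoints(np.array([[[u,v]]],float),K,d)[0,0]
    r=T[:3,:3]@np.array([p[0],-p[1],-1]);o=T[:3,3]
    s=(z-o[2])/r[2] if z is not None else depth
    return o+s*r
E
python3 - <<'E'
from h import *
for n in("top","scene"):
    im,d=capture(n);cv2.imwrite(f"pics/{n}0.png",im);np.save(f"pics/{n}0.npy",d);print(n,camera_info(n))
    for t in("tongs","bun","platter","tea_plate","tart","cake","book","bowl","scissors"):
        print(t,[(np.round(b["box"]).tolist(),round(b["score"],2)) for b in search_frame(t,n)])
    for t in("tongs_grip","tongs_bite","bun_mid","tea_plate"):
        print(t,[(np.round(b["xy"],1).tolist(),round(b["score"],2)) for b in spot_point(t,n)])
s=read_state();print(s["clock"],s["tool_rot"],s["finger_gap"])
E
```

```text
pics
top {'fx': 488.215089389858, 'fy': 488.215089389858, 'cx': 251.37331094415464, 'cy': 193.83174867614144, 'T': array([[ 1.37791502e-02,  9.91923575e-01, -1.26086308e-01,
         3.97722595e+02],
       [-9.99896693e-01,  1.41849986e-02,  2.32148810e-03,
        -2.78661685e+01],
       [ 4.09127288e-03,  1.26041294e-01,  9.92016559e-01,
         1.45946896e+03],
       [ 0.00000000e+00,  0.00000000e+00,  0.00000000e+00,
         1.00000000e+00]])}
tongs [([130.0, 233.0, 40.0, 76.0], 0.77), ([200.0, 195.0, 23.0, 16.0], 0.33)]
bun [([164.0, 199.0, 18.0, 16.0], 0.65), ([231.0, 158.0, 15.0, 16.0], 0.64), ([199.0, 194.0, 22.0, 16.0], 0.5), ([160.0, 142.0, 33.0, 29.0], 0.5)]
platter [([232.0, 196.0, 96.0, 42.0], 0.74)]
tea_plate [([348.0, 250.0, 51.0, 51.0], 0.97), ([292.0, 248.0, 35.0, 37.0], 0.77)]
tart [([230.0, 191.0, 15.0, 17.0], 0.47)]
cake [([261.0, 192.0, 10.0, 14.0], 0.6), ([158.0, 142.0, 36.0, 34.0], 0.59)]
book []
bowl [([160.0, 144.0, 32.0, 33.0], 0.81)]
scissors [([239.0, 129.0, 49.0, 29.0], 0.81)]
tongs_grip [([130.0, 235.7], 0.68)]
tongs_bite [([127.5, 208.0], 0.8)]
bun
[... 829 characters left out ...]
ea_plate [([250.0, 153.0, 38.0, 23.0], 0.85), ([202.0, 134.0, 49.0, 35.0], 0.7)]
tart [([281.0, 212.0, 16.0, 20.0], 0.52), ([405.0, 221.0, 40.0, 70.0], 0.21)]
cake [([250.0, 200.0, 24.0, 20.0], 0.62), ([416.0, 225.0, 18.0, 48.0], 0.43)]
book [([123.0, 183.0, 96.0, 63.0], 0.83), ([200.0, 134.0, 49.0, 35.0], 0.31)]
bowl [([342.0, 285.0, 42.0, 44.0], 0.57), ([283.0, 212.0, 107.0, 70.0], 0.27)]
scissors [([232.0, 272.0, 67.0, 49.0], 0.6)]
tongs_grip [([405.6, 217.6], 0.91)]
tongs_bite []
bun_mid [([358.4, 237.3], 0.86), ([315.2, 219.9], 0.75), ([259.5, 241.0], 0.75)]
tea_plate [([201.4, 138.3], 0.83), ([247.8, 156.6], 0.66)]
1.4 [-4.59801414e-01  3.10775541e+00  4.24355628e-05] 86.94066737845347
```

View pics/top0.png

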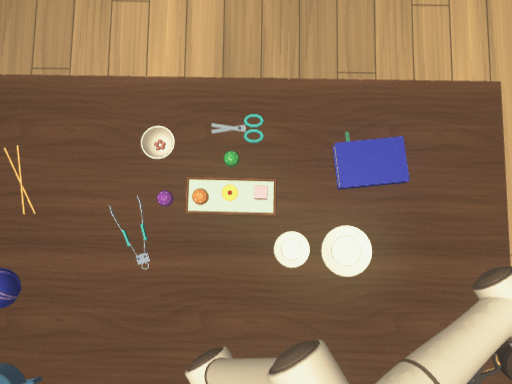

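View pics/scene0.png

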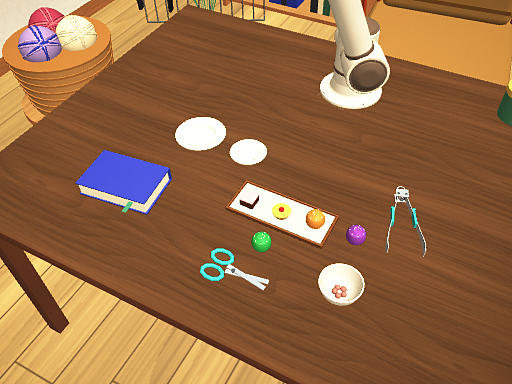

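Top picture: the orange sugared bun at (200,196) is on the platter's left end. The tart is at (230,192) and the cake at (261,192). The tongs are at (130,235) with their jaws pointing up in the picture.
Bun candidates: orange (200,196), green (231,158), purple (165,199). I choose the orange one on the platter.
Plate candidates: (347,250), larger, and (292,249), smaller. I choose (347,250).

```bash
python3 - <<'E'
from h import *
im=cv2.imread("pics/top0.png")
cv2.imwrite("pics/crop0.png",cv2.resize(im[150:280,95:285],None,fx=4,fy=4,interpolation=cv2.INTER_CUBIC))
def cents(cam,box,lo,hi,mn=8):
    im=cv2.imread(f"pics/{cam}0.png");x0,y0,x1,y1=box
    h=cv2.cvtColor(im[y0:y1,x0:x1],cv2.COLOR_BGR2HSV);m=cv2.inRange(h,lo,hi)
    n,_,st,c=cv2.connectedComponentsWithStats(m,connectivity=8)
    return [(c[i]+[x0,y0],st[i,4],st[i,:4]) for i in range(1,n) if st[i,4]>=mn]
T=((80,100,80),(100,255,255))
for cam,b in(("top",(100,190,155,275)),("scene",(375,180,440,265))):
    for c,a,st in cents(cam,b,*T): print(cam,"teal",c.round(1),a,px2w(cam,*c,z=15).round(1))
O=((5,130,120),(20,255,255))
for cam,b in(("top",(187,184,215,208)),("scene",(300,205,332,232))):
    for c,a,st in cents(cam,b,*O): print(cam,"bun",c.round(1),a,st,px2w(cam,*c,z=30).round(1))
for cam,b in(("top",(315,220,380,282)),("scene",(172,112,230,153))):
    for c,a,st in cents(cam,b,(0,0,150),(179,70,255),300): print(cam,"plate",c.round(1),a,px2w(cam,*c,z=12).round(1))
for cam,ps in(("top",[(164,198),(231,157),(230,191),(261,191),(292,249)]),):
    for p in ps: print(p,px2w(cam,*p,z=25).round())
for p in((109.5,207),(139,197),(143,262)):print(p,px2w("top",*p,z=18).round(1))
for p in((388,252),(425,254),(402,192)):print(p,px2w("scene",*p,z=18).round(1))
for t,z in(("tongs_grip",12),("tongs_bite",12),("bun_mid",25),("tea_plate",0)):
  for cam in("top","scene"):
    print(t,cam,[px2w(cam,*b["xy"],z=z).round(1) for b in spot_point(t,cam)])
E
```

```text
top teal [143.3 231.7] 43 [464.  286.1  15. ]
top teal [125.7 237.5] 41 [446.5 337.3  15. ]
scene teal [392.1 215.3] 50 [468.7 285.7  15. ]
scene teal [414.1 218.1] 68 [452.7 337.2  15. ]
top bun [199.8 196.1] 165 [ 5  5 16 15] [570.5 120.8  30. ]
scene bun [317.2 216. ] 317 [ 6  0 26 24] [567.5 123.7  30. ]
scene bun [329.5 228.8] 18 [27 21  5  6] [591.1 166.1  30. ]
top plate [346.3 250.7] 2076 [ 416.9 -313.2   12. ]
scene plate [200.2 133.1] 1326 [ 418.5 -314.2   12. ]
(164, 198) [564. 227.  25.]
(231, 157) [690.  31.  25.]
(230, 191) [588.  32.  25.]
(261, 191) [589. -60.  25.]
(292, 249) [ 419. -152.   25.]
(109.5, 207) [535.6 388.5  18. ]
(139, 197) [566.7 302.5  18. ]
(143, 262) [375.7 282.6  18. ]
(388, 252) [583.5 311.8  18. ]
(425, 254) [549.9 390.3  18. ]
(402, 192) [383.9 284.9  18. ]
tongs_grip top [array([451.9, 325.5,  12. ])]
tongs_grip scene [array([458.1, 317.8,  12. ])]
tongs_bite top [array([533.9, 336.6,  12. ])]
tongs_bite scene []
bun_mid top [array([685.8,  41.9,  25. ]), array([573. , 220.7,  25. ]), array([574.9, 123.4,  25. ])]
bun_mid scene [array([579.7, 236.2,  25. ]), array([577.4, 123. ,  25. ]), array([696.8,  30.8,  25. ])]
tea_plate top [array([ 417.8, -315.4,    0. ]), array([ 424.2, -161.1,    0. ])]
tea_plate scene [array([ 425.3, -307. ,    0. ]), array([ 432. , -146.9,    0. ])]
```

View pics/crop0.png

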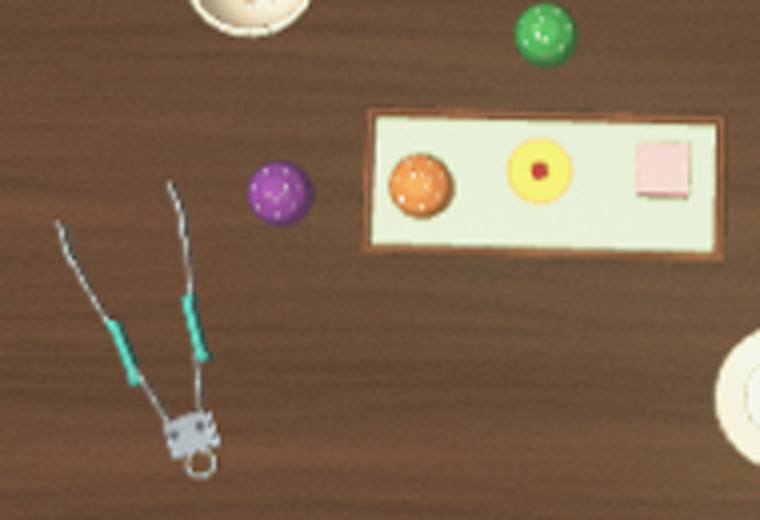

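The crop confirms it: the orange bun with sugar pearls is at (420,185) in the crop, on the platter, with the purple one at (280,193) and the green one at (545,35). The tongs' teal grips are at (125,352) and (195,328). Grip midpoint is about (458,311.5), yaw about 0.32. I'm moving over the tongs.

Careful with the scale: shifts go in shares of 800 mm and turns go in shares of 360 degrees. That gives: -37 mm is -0.0463, 20 mm is 0.025.

inch_along([
  [87,-0.0463,0.025,0,0,0,0],
  [87,-0.0463,0.025,0,0,0,0],
  [87,-0.0463,0.025,0,0,0,0],
  [87,-0.0463,0.025,0,0,0,0],
  [87,-0.0463,0.025,0,0,0,0],
  [87,-0.0463,0.025,0,0,0,0],
  [87,-0.0463,0.025,0,0,0,0],
  [87,-0.0463,0.025,0,0,0,0],
  [87,-0.0463,0.025,0,0,0,0],
  [87,-0.0463,0.025,0,0,0,0],
], squeeze=4)

```text
clock: 2.8
position: [478.3, -298.2, 222.8]
tool_rot: [-0.46, 3.107, -0.001]
force: [0.2, -1.2, -0.1]
finger_gap: 87.6
gripper_force: 0.0
```

inch_along([
  [87,-0.0138,0.0525,0,0,0,0],
  [87,-0.0138,0.0525,0,0,0,0],
  [87,-0.0138,0.0525,0,0,0,0],
  [87,-0.0138,0.0525,0,0,0,0],
  [87,-0.0138,0.0525,0,0,0,0],
  [87,-0.0138,0.0525,0,0,0,0],
  [87,-0.0138,0.0525,0,0,0,0],
  [87,-0.0138,0.0525,0,0,0,0],
  [87,-0.0138,0.0525,0,0,0,0],
  [87,-0.0138,0.0525,0,0,0,0],
])

```text
clock: 3.8
position: [460.6, 136.1, 223.0]
tool_rot: [-0.46, 3.107, 0.001]
force: [0.9, -0.0, -0.6]
finger_gap: 87.2
gripper_force: 0.0
```

inch_along([
  [87,-0.0138,0.0525,0,0,0,0],
  [87,-0.0138,0.0525,0,0,0,0],
  [87,-0.0138,0.0525,0,0,0,0],
  [87,-0.0138,0.0525,0,0,0,0],
  [87,0,0,0,0,0,-0.0048],
  [87,0,0,0,0,0,0],
])

```text
clock: 4.4
position: [454.0, 308.9, 222.1]
tool_rot: [0.509, -3.099, 0.001]
force: [-0.2, -0.7, 0.4]
finger_gap: 87.1
gripper_force: 0.0
```

```bash
cat >> h.py <<'E'
def go(x,y,z,yaw):
    "tool-frame shift from the measured pose to TCP (x,y,z); yaw = heading of the tongs' x axis (= minus tool x)"
    from scipy.spatial.transform import Rotation as Ro
    s=read_state();R=Ro.from_rotvec(s["tool_rot"]).as_matrix();d=np.array([x,y,z])-s["position"]
    cur=np.arctan2(-R[1,0],-R[0,0])
    print("t",round(s["clock"],2),"pos",np.round(s["position"],1),"yaw",round(cur,3),"z",R[:,2].round(3),"d",(R.T@d).round(1),"rz",round(cur-yaw,3),"q",np.round(s["joint_pos"],2),"gap",round(s["finger_gap"],1),"F",np.round(s["force"],1),"g",round(s["gripper_force"],1))
E
python3 -c "
from h import *
go(458,311.5,3,.323)"
```

```text
t 4.4 pos [454.  308.9 222.1] yaw 0.326 z [-0.001 -0.001 -1.   ] d [ -4.8   1.3 219.1] rz 0.003 q [ 0.89  0.26 -0.18 -0.   -1.13 -2.14] gap 87.1 F [-0.2 -0.7  0.4] g 0.0
```

Converted, 40 mm is 0.05, 35 mm is 0.0438.

inch_along([
  [87,-0.0038,0.0013,0.0375,0,0,0],
  [87,-0.0025,0,0.05,0,0,0],
  [87,0,0,0.05,0,0,0],
  [87,0,0,0.0438,0,0,0],
  [87,0,0,0.0313,0,0,0],
  [87,0,0,0.0188,0,0,0],
  [87,0,0,0.0188,0,0,0],
  [87,0,0,0.0125,0,0,0],
  [87,0,0,0.0063,0,0,0],
  [87,0,0,0,0,0,0],
])

```text
clock: 5.4
position: [458.8, 309.9, 7.4]
tool_rot: [0.505, -3.1, 0.001]
force: [-0.1, 0.1, 0.4]
finger_gap: 86.9
gripper_force: 0.0
```

```bash
python3 -c "
from h import *
go(458,311.5,3,.323)
im,d=capture('top');cv2.imwrite('pics/t1.png',im)
im,d=capture('scene');cv2.imwrite('pics/s1.png',cv2.resize(im[120:300,300:500],None,fx=4,fy=3.3,interpolation=cv2.INTER_CUBIC))"
```

```text
t 5.4 pos [458.8 309.9   7.4] yaw 0.323 z [-0.    -0.001 -1.   ] d [0.2 1.8 4.4] rz 0.0 q [ 0.89  0.52 -0.42  0.   -0.64 -2.13] gap 86.9 F [-0.1  0.1  0.4] g 0.0
```

View pics/s1.png

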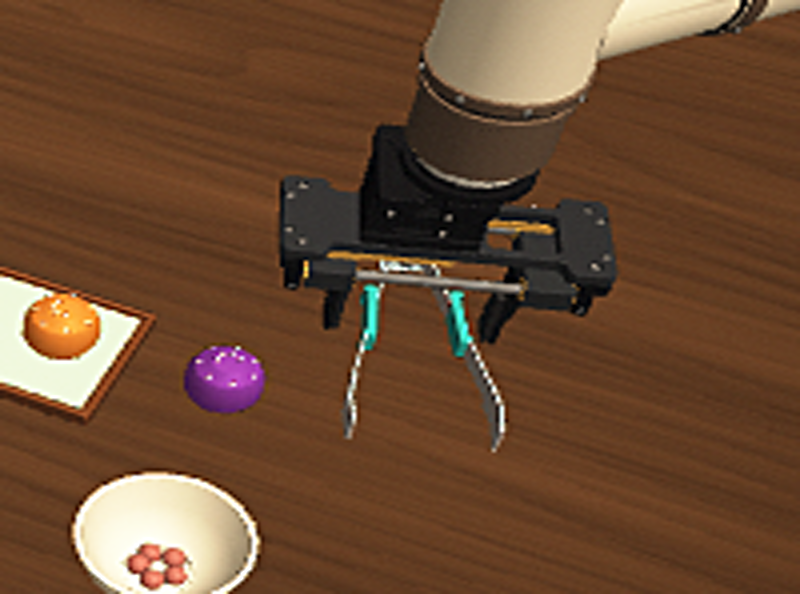

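The fingers straddle both teal grips: fingertips at (330,325) and (490,340), grips at (372,317) and (458,322). I'll go down 4 mm and squeeze lightly.

Converted, 4 mm is 0.005, 1 mm is 0.0013.

inch_along([
  [87,0,0.0013,0.005,0,0,0],
  [70,0,0,0,0,0,0],
  [62,0,0,0,0,0,0],
  [56,0,0,0,0,0,0],
  [56,0,0,0,0,0,0],
  [56,0,0,0,0,0,0],
  [56,0,0,0,0,0,0],
  [56,0,0,0,0,0,0],
], squeeze=10)

```text
clock: 6.3
position: [458.7, 311.5, 3.7]
tool_rot: [-0.506, 3.1, 0.001]
force: [-1.0, -0.3, 1.0]
finger_gap: 56.9
gripper_force: 5.4
```

```bash
python3 -c "
from h import *
go(458,311.5,3,.323)"
```

```text
t 6.3 pos [458.7 311.5   3.7] yaw 0.324 z [ 0.  0. -1.] d [0.7 0.3 0.7] rz 0.001 q [ 0.89  0.52 -0.42  0.   -0.63 -2.14] gap 56.9 F [-1.  -0.3  1. ] g 5.4
```

Converted, -25 mm is -0.0313, -20 mm is -0.025, 0.1 rad is 0.0159.

inch_along([
  [56,0,0,-0.0063,0,0,0],
  [56,0,0,-0.0125,0,0,0],
  [56,0,0,-0.025,0,0,0],
  [56,0,0,-0.0313,0,0,0],
  [56,0,0,-0.025,0,0,0],
  [56,0,0,0,0,0,0.0095],
  [56,0,0,0,0,0,0.0159],
  [56,0,0,0,0,0,0.0159],
  [56,0,0,0,0,0,0.0095],
  [56,0,0,0,0,0,0],
])

```text
clock: 7.3
position: [458.4, 311.2, 84.2]
tool_rot: [-0.006, 3.141, 0.001]
force: [-0.3, 0.0, -0.5]
finger_gap: 56.5
gripper_force: 5.0
```

inch_along([
  [56,-0.0025,-0.0125,0,0,0,0],
  [56,-0.0038,-0.025,0,0,0,0],
  [56,-0.005,-0.0375,0,0,0,0],
  [56,-0.005,-0.0375,0,0,0,0],
  [56,-0.005,-0.0375,0,0,0,0],
  [56,-0.005,-0.0375,0,0,0,0],
  [56,-0.005,-0.025,0,0,0,0],
  [56,-0.0025,-0.0188,0,0,0,0],
  [56,0,-0.0063,0,0,0,0],
  [56,0,0,0,0,0,0],
])

```text
clock: 8.3
position: [486.1, 120.5, 83.6]
tool_rot: [0.004, -3.141, 0.0]
force: [0.7, 0.3, -0.2]
finger_gap: 56.3
gripper_force: 5.0
```

```bash
python3 - <<'E'
from h import *
go(485,121,18,0)
for c in("top","scene"):
    im,d=capture(c);cv2.imwrite(f'pics/{c}2.png',im);np.save(f'pics/{c}2.npy',d)
    for t in("tongs_grip","tongs_bite","bun_mid"): print(c,t,[(np.round(b["xy"],1),px2w(c,*b["xy"],z=25 if t=="bun_mid" else 92).round(1),round(b["score"],2)) for b in spot_point(t,c)])
t=cv2.imread('pics/top2.png')[140:290,160:300];s=cv2.imread('pics/scene2.png')[120:270,240:380]
r=lambda a:cv2.resize(a,(400,428),interpolation=cv2.INTER_CUBIC)
cv2.imwrite('pics/both2.png',np.hstack([r(t),r(s)]))
E
```

```text
t 8.3 pos [486.1 120.5  83.6] yaw 0.003 z [-0. -0. -1.] d [ 1.   0.5 65.6] rz 0.003 q [ 0.57  0.33 -0.48 -0.   -0.76 -2.14] gap 56.3 F [ 0.7  0.3 -0.2] g 5.0
top tongs_grip []
top tongs_bite [(array([197.7, 192.6]), array([572.9, 120.5,  92. ]), 0.72)]
top bun_mid [(array([166.8, 196.9]), array([567.3, 218.7,  25. ]), 0.7), (array([203.4, 195.5]), array([573. , 110.7,  25. ]), 0.58), (array([228.3, 159.1]), array([683.7,  39.2,  25. ]), 0.55)]
scene tongs_grip [(array([334.4, 180.1]), array([492.4, 132.5,  92. ]), 0.71)]
scene tongs_bite [(array([316.9, 200.2]), array([572.3, 120.3,  92. ]), 0.87), (array([128., 185.]), array([ 736.1, -311.5,   92. ]), 0.28)]
scene bun_mid [(array([315.6, 217.7]), array([570.5, 121.1,  25. ]), 0.79), (array([258.8, 239.8]), array([694.4,  27.6,  25. ]), 0.73), (array([333.3, 179.8]), array([430.3, 111.2,  25. ]), 0.56)]
```

View pics/both2.png

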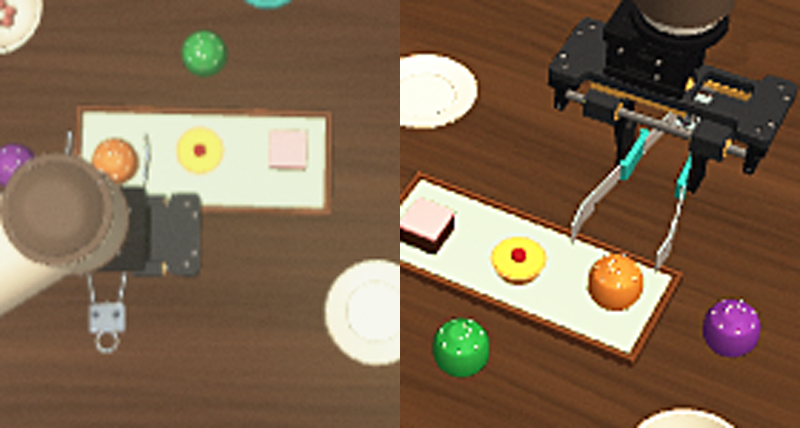

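The tongs hang level enough. In the left half the jaws, at (70,140) and (148,140), straddle the bun at (115,160) from above. In the right half they point at the bun at (615,280). The measured bite is (572.5,120.4) and the bun (570.5,121). Next, a quick depth check of the tongs' pitch.

```bash
python3 - <<'E'
from h import *
def cloud(c):
    d=np.load(f'pics/{c}2.npy');k=camera_info(c);v,u=np.indices(d.shape);m=d>0
    P=np.stack([(u-k["cx"])/k["fx"]*d,-(v-k["cy"])/k["fy"]*d,-d],-1)[m];T=np.array(k["T"])
    return P@T[:3,:3].T+T[:3,3]
for c in("top","scene"):
    P=cloud(c)
    for n,(a,b,lo) in{"hinge":(385,440,40),"jaws":(545,605,60)}.items():
        Q=P[(P[:,0]>a)&(P[:,0]<b)&(abs(P[:,1]-120)<50)&(P[:,2]>lo)&(P[:,2]<125)]
        print(c,n,len(Q),Q.min(0).round() if len(Q) else "",Q.max(0).round() if len(Q) else "",np.median(Q,0).round() if len(Q) else "")
E
```

```text
top hinge 158 [387. 102.  79.] [440. 134. 112.] [412. 117. 103.]
top jaws 45 [545.  80.  82.] [591. 161. 113.] [573.  84. 103.]
scene hinge 63 [388. 105.  79.] [439. 133. 105.] [423. 121.  91.]
scene jaws 124 [545.  83.  79.] [597. 164. 107.] [574.  87.  97.]
```

Level: hinge and jaw tops are both at about z 103. I'll descend straddling the bun.

Converted, 15 mm is 0.0188, 10 mm is 0.0125.

inch_along([
  [56,0.0025,0,0.0125,0,0,0],
  [56,0,0,0.0188,0,0,0],
  [56,0,0,0.0188,0,0,0],
  [56,0,0,0.0125,0,0,0],
  [56,0,0,0.01,0,0,0],
  [56,0,0,0.0063,0,0,0],
  [56,0,0,0.0025,0,0,0],
  [56,0,0,0,0,0,0],
])

```text
clock: 9.5
position: [484.3, 121.4, 18.5]
tool_rot: [-0.006, 3.142, -0.0]
force: [0.1, 0.3, 0.1]
finger_gap: 56.1
gripper_force: 5.0
```

```bash
python3 - <<'E'
from h import *
go(484,121,18,0)
for c in("top","scene"):
    im,d=capture(c);cv2.imwrite(f'pics/{c}3.png',im)
t=cv2.imread('pics/top3.png')[160:250,170:260];s=cv2.imread('pics/scene3.png')[170:260,260:350]
r=lambda a:cv2.resize(a,(400,400),interpolation=cv2.INTER_CUBIC)
cv2.imwrite('pics/both3.png',np.hstack([r(t),r(s)]))
E
```

```text
t 9.5 pos [484.3 121.4  18.5] yaw 0.004 z [ 0. -0. -1.] d [ 0.3 -0.4  0.5] rz 0.004 q [ 0.57  0.43 -0.54  0.   -0.6  -2.14] gap 56.1 F [0.1 0.3 0.1] g 5.0
```

View pics/both3.png

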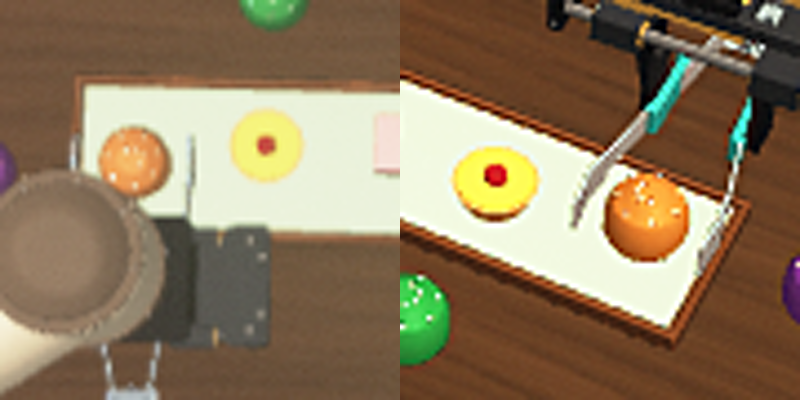

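Jaws at (75,155) and (190,155) in the left half are on either side of the bun at (135,160). Closing now.

inch_along([
  [53,0,0,0,0,0,0],
  [50,0,0,0,0,0,0],
  [48,0,0,0,0,0,0],
  [46,0,0,0,0,0,0],
  [44,0,0,0,0,0,0],
  [42,0,0,0,0,0,0],
  [40,0,0,0,0,0,0],
  [38,0,0,0,0,0,0],
  [38,0,0,0,0,0,0],
  [38,0,0,0,0,0,0],
], squeeze=25)

```text
clock: 10.6
position: [484.1, 121.3, 18.5]
tool_rot: [0.006, -3.141, 0.0]
force: [-0.3, 0.6, -0.5]
finger_gap: 44.3
gripper_force: 24.9
```

```bash
python3 -c "
from h import *
go(484,121,18,0)"
```

```text
t 10.6 pos [484.1 121.3  18.5] yaw 0.004 z [-0. -0. -1.] d [ 0.1 -0.3  0.5] rz 0.004 q [ 0.57  0.43 -0.54 -0.   -0.6  -2.14] gap 44.3 F [-0.3  0.6 -0.5] g 24.9
```

Gripped (44.3 mm at 25 N matches "on the bun"). I'll lift and check.

Converted, -20 mm is -0.025, -15 mm is -0.0188.

inch_along([
  [38,0,0,-0.005,0,0,0],
  [38,0,0,-0.01,0,0,0],
  [38,0,0,-0.0188,0,0,0],
  [38,0,0,-0.025,0,0,0],
  [38,0,0,-0.025,0,0,0],
  [38,0,0,-0.0188,0,0,0],
  [38,0,0,-0.01,0,0,0],
  [38,0,0,-0.0038,0,0,0],
  [38,0,0,0,0,0,0],
])

```text
clock: 11.5
position: [484.0, 121.3, 111.6]
tool_rot: [-0.006, 3.141, 0.0]
force: [-0.1, -0.5, -1.5]
finger_gap: 44.1
gripper_force: 25.0
```

```bash
python3 - <<'E'
from h import *
go(331.5,-314,111.5,0)
for c in("top","scene"):
    im,d=capture(c);cv2.imwrite(f'pics/{c}4.png',im)
t=cv2.imread('pics/top4.png')[160:250,170:260];s=cv2.imread('pics/scene4.png')[130:250,250:370]
r=lambda a:cv2.resize(a,(400,400),interpolation=cv2.INTER_CUBIC)
cv2.imwrite('pics/both4.png',np.hstack([r(t),r(s)]))
E
```

```text
t 11.5 pos [484.  121.3 111.6] yaw 0.004 z [ 0.  0. -1.] d [ 154.1 -434.8    0. ] rz 0.004 q [ 0.57  0.29 -0.45 -0.   -0.83 -2.14] gap 44.1 F [-0.1 -0.5 -1.5] g 25.0
```

View pics/both4.png

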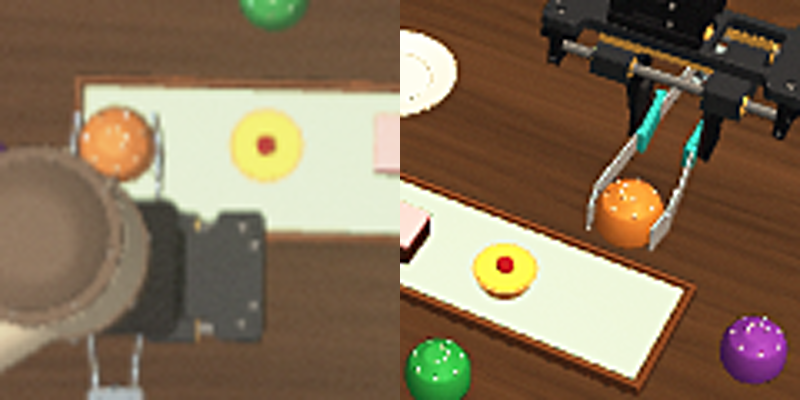

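The bun is held in the jaws, clear of the platter: (115,145) in the left half, (630,212) in the right. I'll carry it over.

Converted, -28 mm is -0.035, -24 mm is -0.03.

inch_along([
  [38,0.0038,-0.01,0,0,0,0],
  [38,0.0075,-0.02,0,0,0,0],
  [38,0.01,-0.03,0,0,0,0],
  [38,0.0125,-0.035,0,0,0,0],
  [38,0.0125,-0.035,0,0,0,0],
  [38,0.0125,-0.035,0,0,0,0],
  [38,0.0125,-0.035,0,0,0,0],
  [38,0.0125,-0.035,0,0,0,0],
  [38,0.0125,-0.035,0,0,0,0],
  [38,0.0125,-0.035,0,0,0,0],
])

```text
clock: 12.6
position: [396.1, -124.8, 111.3]
tool_rot: [0.005, -3.141, 0.0]
force: [0.7, -0.7, -1.5]
finger_gap: 44.1
gripper_force: 25.0
```

inch_along([
  [38,0.0125,-0.035,0,0,0,0],
  [38,0.0125,-0.035,0,0,0,0],
  [38,0.0125,-0.035,0,0,0,0],
  [38,0.0125,-0.035,0,0,0,0],
  [38,0.0125,-0.035,0,0,0,0],
  [38,0.01,-0.0275,0,0,0,0],
  [38,0.0075,-0.02,0,0,0,0],
  [38,0.0038,-0.0113,0,0,0,0],
  [38,0,-0.0038,0,0,0,0],
  [38,0,0,0,0,0,0],
])

```text
clock: 13.6
position: [331.4, -313.3, 111.4]
tool_rot: [0.005, -3.141, -0.0]
force: [0.3, -0.1, -1.5]
finger_gap: 43.8
gripper_force: 25.0
```

```bash
python3 - <<'E'
from h import *
go(331.5,-314,111.5,0)
for c in("top","scene"):
    im,d=capture(c);cv2.imwrite(f'pics/{c}5.png',im)
    h=cv2.cvtColor(im,cv2.COLOR_BGR2HSV);m=cv2.inRange(h,(5,150,150),(20,255,255))
    n,_,st,ce=cv2.connectedComponentsWithStats(m)
    for i in range(1,n):
        if st[i,4]>100: print(c,ce[i].round(1),st[i],px2w(c,*(st[i,:2]+st[i,2:4]/2-.5),z=120).round(1))
    print(c,[(px2w(c,*b["xy"],z=118).round(1),round(b["score"],2)) for b in spot_point("bun_mid",c)],[(px2w(c,*b["box"][:2],z=12).round(1),round(b["score"],2)) for b in search_frame("tea_plate",c)])
t=cv2.imread('pics/top5.png')[150:290,230:410];s=cv2.imread('pics/scene5.png')[60:200,150:330]
r=lambda a:cv2.resize(a,(400,311),interpolation=cv2.INTER_CUBIC)
cv2.imwrite('pics/both5.png',np.hstack([r(t),r(s)]))
E
```

```text
t 13.6 pos [ 331.4 -313.3  111.4] yaw 0.003 z [-0.  0. -1.] d [-0.1 -0.7 -0.1] rz 0.003 q [-0.4   0.22 -0.55 -0.   -0.8  -1.17] gap 43.8 F [ 0.3 -0.1 -1.5] g 25.0
top [(array([ 417.1, -317.1,  118. ]), 0.66), (array([665.8,  27.3, 118. ]), 0.64), (array([560. , 202.6, 118. ]), 0.64)] [(array([ 443.8, -316.3,   12. ]), 0.97), (array([ 328.4, -332. ,   12. ]), 0.65), (array([ 429.2, -134.9,   12. ]), 0.54)]
scene [59.2 64.8] [   0    0  115  125 4760] [ 436.4 -811.   120. ]
scene [309.8  10.7] [268   0  73  23 649] [-190.5 -259.9  120. ]
scene [367.5   8.1] [363   0   9  18 126] [-304.   -70.1  120. ]
scene [458.9  45. ] [ 401    9  111   77 5998] [-193.5  263.3  120. ]
scene [194.5 106.4] [188  98  17  16 134] [ 425.6 -309.7  120. ]
scene [282.7 212.9] [226 180 113  67 388] [666.5  73.8 120. ]
scene [(array([648.5, 242.5, 118. ]), 0.85), (array([ 427.5, -311.4,  118. ]), 0.66), (array([755.6,  70.9, 118. ]), 0.64)] [(array([ 421.3, -302.2,   12. ]), 0.87), (array([ 434.1, -144.9,   12. ]), 0.62)]
```

View pics/both5.png

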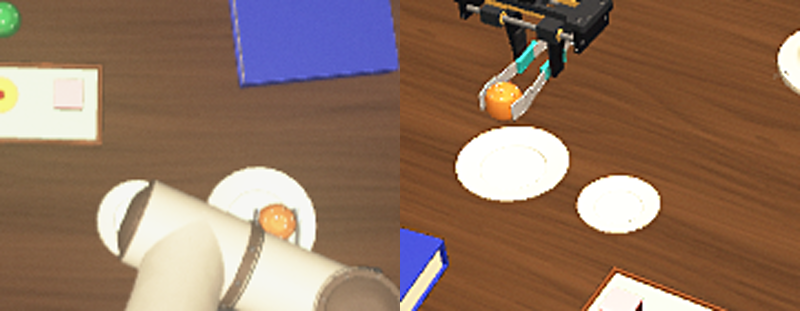

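The bun is held over the centre of the larger plate: (277,220) in the left half, (505,100) in the right. Measured bun is about (420,-314) and the plate (418,-314). I'll settle, then hand in.

Converted, 1 mm is 0.0013.

inch_along([
  [38,0.0013,0,0,0,0,0],
  [38,0,0,0,0,0,0],
  [38,0,0,0,0,0,0],
  [38,0,0,0,0,0,0],
  [38,0,0,0,0,0,0],
  [38,0,0,0,0,0,0],
])

```text
clock: 14.5
position: [330.8, -313.2, 111.5]
tool_rot: [0.006, -3.142, -0.0]
force: [-0.3, 0.5, -2.1]
finger_gap: 44.3
gripper_force: 25.0
```

```bash
python3 -c "
from h import *
print(manip.finish_job())"
```

```text
the job is handed in; nothing more can be done
None
```

The job is handed in at 14.5 s: the tongs hold the sugared bun still about 10 cm above the middle of the larger tea plate, and the gripper touched only the tongs' grips.

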